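Index a bench welding turntable and lock it at the marked station

TASK

The tube stub on the bench turntable is due for its next tack: with the fingertips, push the hand pins to bring the index disc round until the slot marked in yellow lines up with the lock bar, then push the bar's red tab until the bar is fully home through that slot. Push only, gently: squeeze nothing, lift nothing. The tube and its base washer must stay standing in the middle of the faceplate, and everything else on the table must be left where it lies.

Things in the scene. Friction and masses are not known exactly. Their poses are not given: they have to be found in the camera images.
- turntable: fixed base of the bench welding turntable, a round grey foot plate 216 mm across, bolted down. Origin on the turning axis at the table top, z up. Towards its own -y lies the guide block (102 to 136 mm from the axis, 36 mm wide, top 48 mm above the table), in which the lock bar slides towards the axis (the base's +y). All parts are under 98 mm high; the tube stub on top reaches 104 mm
- index_disc (a joint): angle of the index disc about the turntable's vertical axis, anticlockwise from above positive. 0, or any whole turn such as 6.283: the yellow-marked slot is exactly in line with the lock bar. It turns without end both ways, about 0.25 N m of friction (3 N at a hand pin), and stays where it is left. At the start it reads 0.7 to 5.58
- marked_slot (a point): middle of the yellow-marked slot, 74 mm from the axis, 40 mm above the table, on the top face of the index disc: a bright steel ring, outer radius 92 mm, 12 mm thick, under a faceplate of radius 62 mm (top at 50 mm). Its four slots, 90 degrees apart, are open at the rim, 17 mm wide, the mouth flared to 25 mm. The bar would enter any of them; only one has yellow paint on both sides
- slot_seat (a point): fixed point of the base where the middle of the marked slot has to be: in line with the bar, 74 mm from the axis, 40 mm above the table
- lock_bar (a joint): travel of the lock bar towards the axis, m: 0 = drawn back, as at the start; 0.048 = fully home against its stop, the nose right through the slotted ring and the tab against the guide block. About 3 N of friction, no spring; it stays where it is left. The bar is 14 mm wide, 10 mm high, its middle 34 mm above the table; off a slot its nose strikes the disc's rim
- bar_tab (a point): centre of the outer face of the lock bar's red upright tab (34 mm wide, 8 mm thick, from 29 to 85 mm above the table; this point is 60 mm above the table). Push on this face, towards the turning axis. With the bar drawn back it is 193 mm from the axis. A fixed fume hood hangs behind (x over 0.63 m, y from -0.24 to 0.10 m, its underside 0.38 m above the table): keep the wrist in front of it
- bar_nose (a point): tip of the lock bar's nose, rounded in plan: 98 mm from the axis when drawn back (6 mm outside the disc's rim), 50 mm when home
- washer_center (a point): centre of the square base washer, grey steel, 46 x 46 x 6 mm, that lies loose on the middle of the faceplate; graspable but not to be lifted
- tube_center (a point): centre of the round tube stub, dark steel, 42 mm across and 48 mm tall, standing loose on the base washer, half-way up; graspable but not to be lifted
- pin_a (a point): hand pin A: upright pin with a black grip sleeve, about 16 mm thick, fixed to the index disc 78 mm from the axis, standing from 40 to 96 mm above the table; this point is on its centre line, 68 mm above the table. The pins stand midway between the slots; pins A and D are the two beside the marked slot (A anticlockwise of it, D clockwise, seen from above)
- pin_b (a point): hand pin B: upright pin with a black grip sleeve, about 16 mm thick, fixed to the index disc 78 mm from the axis, standing from 40 to 96 mm above the table; this point is on its centre line, 68 mm above the table. See pin A
- pin_c (a point): hand pin C: upright pin with a black grip sleeve, about 16 mm thick, fixed to the index disc 78 mm from the axis, standing from 40 to 96 mm above the table; this point is on its centre line, 68 mm above the table. See pin A
- pin_d (a point): hand pin D: upright pin with a black grip sleeve, about 16 mm thick, fixed to the index disc 78 mm from the axis, standing from 40 to 96 mm above the table; this point is on its centre line, 68 mm above the table. See pin A
- chipping_hammer_c (a point): chipping hammer, steel head and coil-spring handle, 160 x 245 x 27 mm, lying loose on the table; to be left alone. The point is over the middle of its underside, 5 mm up
- mig_pliers_c (a point): welding pliers with red dipped handles, 58 x 199 x 18 mm, lying loose on the table; to be left alone. The point is over the middle of its underside, 5 mm up
- gas_nozzle_c (a point): copper gas nozzle, 25 x 68 x 25 mm, lying loose on the table; to be left alone. The point is over the middle of its underside, 5 mm up
- nut_0_c (a point): dark hexagon nut, 27 x 31 x 15 mm, lying loose on the table; to be left alone. The point is over the middle of its underside, 5 mm up
- c_clamp_c (a point): cast G clamp lying on its side, 160 x 124 x 25 mm, lying loose on the table; to be left alone. The point is over the middle of its underside, 5 mm up
- gusset_f_c (a point): triangular steel gusset, 72 x 72 x 6 mm, lying loose on the table; to be left alone. The point is over the middle of its underside, 5 mm up
- round_bar_i_c (a point): bright round bar, 16 x 140 x 16 mm, lying loose on the table; to be left alone. The point is over the middle of its underside, 5 mm up
- contact_tip_0_c (a point): small copper contact tip, 8 x 30 x 8 mm, lying loose on the table; to be left alone. The point is over the middle of its underside, 5 mm up
Mind the look-alikes: they are no part of the job. Of the things like the part that bears tube_center, leave any that is green; of the rest the smaller one is meant.

How it is judged:
On the way, in this order (a step that is already met when the one before it is completed fails the run):
1. the yellow-marked slot stands in line with the lock bar (its middle within 5 mm), the bar still drawn back (distance between marked_slot and slot_seat below 0.005 m and value of joint lock_bar below 0.008 m), for 0.1 s.
2. the bar is home through the marked slot (distance between marked_slot and slot_seat below 0.006 m and value of joint lock_bar above 0.044 m), for 0.2 s.
At the end, for the whole second after the job is handed in: The lock bar is within 4 mm of its stop, through the yellow-marked slot (middle of the slot within 6 mm of the bar's line), the disc is at rest, and the tube stub stands upright on its base washer (within 10 mm of its middle), the washer within 15 mm of the middle of the faceplate (all of step 2 and velocity of joint index_disc between -0.05 and 0.05 rad/s and horizontal distance between washer_center and turntable below 0.015 m and horizontal distance between tube_center and washer_center below 0.01 m and angle between tube_center's own z axis and vertical below 0.1 rad and height (world z) of tube_center below 0.09 m); the robot touches nothing.
It fails at once if the tube stub or its base washer is lifted or toppled (height (world z) of tube_center above 0.095 m or height (world z) of washer_center above 0.065 m or angle between tube_center's own z axis and vertical above 0.3 rad).
It fails at once if another thing on the table is moved by more than 20 mm (distance of any of chipping_hammer_c, mig_pliers_c, gas_nozzle_c, nut_0_c, c_clamp_c, gusset_f_c, round_bar_i_c, contact_tip_0_c from where it was at the start of the episode above 0.02 m).
It fails at once if a hand pin or the bar is gripped, or pushed harder than 35 N (contact force between the fingers and index_disc above 35 N or contact force between the fingers and lock_bar above 35 N).
It also fails if it takes over 58 s, if anything falls off the work surface, if the arm or the gripper's body presses on something with over 40 N, if the wrist force passes 120 N, or if a joint passes its speed limit or range.

ROBOT

A 6-joint arm with a two-finger parallel gripper is mounted at the origin on a cart in front of the work surface, level with it; the furniture and walls round the work are solid. World frame = base frame: x ahead of the robot, y to its left, z up, the work surface at z = 0. Lengths are in m, angles in rad, forces in N, time in s.
With the tool pointing down it reaches from about 0.35 to 0.8 m from the base axis. Payload 7.3 kg.
Tool frame: the origin (TCP) lies on the centre line of the jaws, within the pads' length; the fingertips stand manip.tips_ahead ahead of it and the grasp point (between the pads) lies 3 mm ahead of it (manip.tips_ahead is the distance from the TCP to the fingertips, in m); z points along the fingers, x is the direction in which the jaws open and shut, and the axes are right-handed (so a half turn about z gives the same grasp; the last joint's range is limited). The gripper opens to 85 mm and grips with 20 to 120 N. Pads are 22 mm wide; open, the fingers measure 114 mm over their backs; the gripper's body (76 mm by 85 mm) begins 54 mm behind the grasp point. The pads swing forward as they close: fully open they stand 13 mm farther back than shut.
Start: joints at [1.12, 0.342, 1.524, -0, 1.275, -0.146], TCP at [0.158, 0.501, 0.253] pointing down, gripper open.
Joint ranges: [-2.53, 2.53], [-0.77, 2.02], [0.04, 2.7], [-1, 4.14], [0.28, 2.66], [-3.11, 3.11]. Speed limits (rad/s): [2.57, 2.57, 3.14, 3.14, 3.14, 3.14].

INTERFACE

Orientations are given as a rotation vector (axis times angle).
In Python, from rig import manip, optics gives the robot as it stands. The module is installed in compiled form; this text tells all that it offers.
- The arm moves only by the tool play_rows, never from a script. Its argument "motion" is a list of rows, each an object of numbers: "x", "y", "z": the shift along the tool's x, y, z in cm; "roll": the turn about the tool's z in degrees; "grip": the finger opening in cm, from 0 to 8.54. In form: [{"x": .., "y": .., "z": .., "roll": .., "grip": ..}, ...]. A call has 1 to 10 rows; each row is the pose to reach, as a shift and turn from the pose commanded when the call began, along the tool's axes at that moment; what a row does not reach only later rows make up. A row lasts 1/12 s, in which the tool goes at most 41.7 mm and 7.16 degrees, less where a joint would pass 70% of its speed; a pose out of reach is approached as far as the arm can. A call with a gripper value outside its range is refused whole. The fingers move at their own pace and stop on an object; "newtons" is the grip in N (left out, the last holds). Time passes only in rows, so rows that repeat a pose let the fingers close. It gives the time, the measured TCP pose, the force and the opening at its end, in the units of the state.
- manip.read_state(): the state, without advancing time (a new reading comes with each control period).
- optics.capture(name): name is "scene" or "side" or "wrist"; returns a dict with "img" (480x640x3 uint8, blue, green, red), "fx", "fy", "cx", "cy" (pixels), "world_from_camera" (4x4, takes a point from camera to world coordinates). Camera axes: x right, y down, z forward; pixel columns grow to the right and rows downward; lengths in m; the calibration is good to about 2 mm. A picture is of the moment at which its call begins. There is no depth.
- manip.finish_job(): hands the job in, once; it reports no verdict.
The state is a dict: "time": time; "joint_pos": joint angles; "joint_vel": joint speeds; "joint_efforts": joint torques, N m; "tcp_pos": TCP position; "orientation": TCP orientation; "wrist_force": force on the tool from outside, world axes, zero at the start; "torque": the same for the moment, N m; "width": finger opening in m.
Only numpy, scipy, OpenCV 4.12 (cv2) and the standard library are available. Lean on these libraries where they do the work, as an engineer would, in place of code of your own. Each camera call takes 0.05 s, during which the arm holds its last target. There are 200 camera calls.

## Working session

There is one attempt and no reset: what is moved stays moved. The work goes in short steps, Python scripts to look and compute and a tool call to move; the robot and the scene stay as the last step left them, time stands still between calls to the robot, and variables do not carry over. Pictures are saved under pics/ and viewed, about 8 in all and at most 12, crops included, and the job is handed in when it is done.

Besides the shell and the picture viewer there is one more tool, called after "Request:" as name([rows], argument=value, ...), one row to a line, values as JSON. play_rows: Moves the arm, as the interface text tells. Its arguments: {"type":"object","properties":{"motion":{"type":"array","items":{"type":"object","properties":{"x":{"type":"number"},"y":{"type":"number"},"z":{"type":"number"},"roll":{"type":"number"},"grip":{"type":"number"}}}},"newtons":{"type":"number"}},"required":["motion"]}

```bash
mkdir -p pics; cat > h.py <<'E'
import numpy as np, cv2
from rig import manip, optics
def cap(n,name=None):
    c=optics.capture(n)
    if name: cv2.imwrite(f'pics/{name}.png',c['img'])
    return c
def ray(c,u,v,z):
    T=c['world_from_camera']; d=T[:3,:3]@np.array([(u-c['cx'])/c['fx'],(v-c['cy'])/c['fy'],1]); o=T[:3,3]
    return o+d*(z-o[2])/d[2]
def proj(c,p):
    T=np.linalg.inv(c['world_from_camera']); q=T[:3,:3]@np.array(p)+T[:3,3]
    return np.array([c['fx']*q[0]/q[2]+c['cx'],c['fy']*q[1]/q[2]+c['cy']])
E
python3 - <<'E'
from h import *
import pickle
d={n:cap(n,n+'0') for n in('scene','side')}
pickle.dump(d,open('c0.pkl','wb'))
for n in d: print(n,d[n]['world_from_camera'].round(3).tolist(),d[n]['fx'])
s=manip.read_state();print(s,manip.tips_ahead)
E
```

```text
scene [[0.205, -0.623, 0.755, -0.309], [-0.979, -0.124, 0.164, -0.194], [-0.008, -0.772, -0.635, 0.847], [0.0, 0.0, 0.0, 1.0]] 553.0036309792929
side [[0.964, -0.113, 0.243, 0.186], [-0.267, -0.444, 0.855, -1.43], [0.011, -0.889, -0.458, 0.863], [0.0, 0.0, 0.0, 1.0]] 562.3611570283389
{'time': 0.1, 'joint_pos': array([ 1.12000589e+00,  3.42669716e-01,  1.52489784e+00, -1.26767570e-05,
        1.27541093e+00, -1.45974152e-01]), 'joint_vel': array([ 0.0015649 , -0.00162397, -0.00299153, -0.00112373,  0.00145132,
        0.00085348]), 'joint_efforts': array([ 2.41007067e-03, -4.34436107e+01, -2.46492988e+01, -2.92190089e-05,
        4.53414992e-03,  4.19739081e-05]), 'tcp_pos': array([0.15739031, 0.50051731, 0.25269504]), 'orientation': array([ 2.53241241e+00,  1.85804905e+00, -1.91444631e-03]), 'wrist_force': array([ 0.99261648, -0.38958946, -0.32607207]), 'torque': array([-0.00172625,  0.03041076, -0.00558603]), 'width': 0.08576296817387974} 0.022
```

View pics/scene0.png

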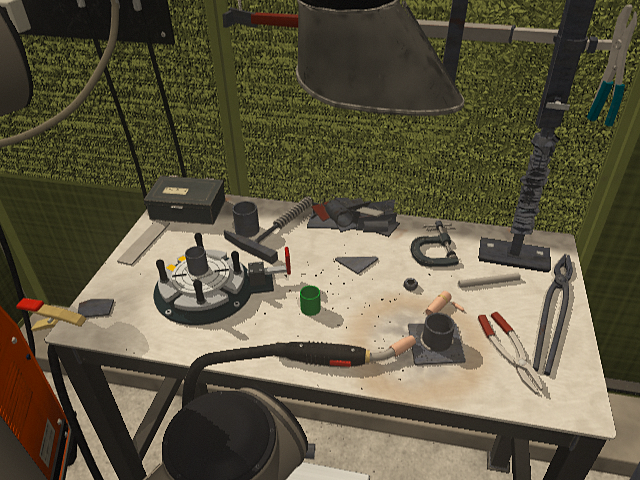

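View pics/side0.png

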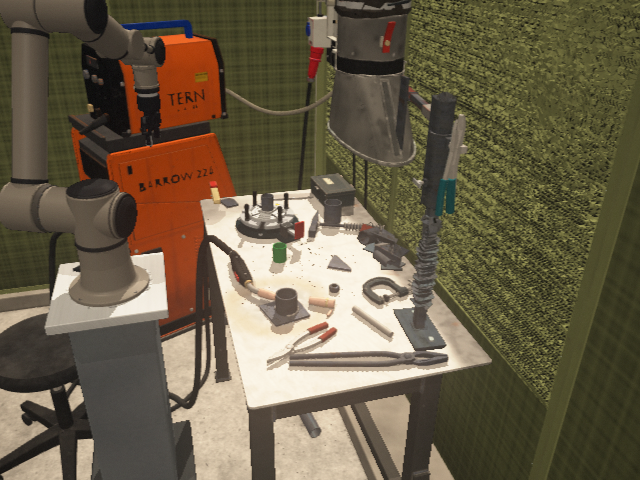

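The scene view shows the turntable at about (203,285), with the tube stub on its faceplate at (196,260). The red tab is at (288,262), and there is a yellow fleck near (175,266). Similar tubes are the green one (311,300), a big one on a plate (438,330) and one at (245,217). The small non-green one on the faceplate fits. Next I'll enlarge and measure.

```bash
python3 - <<'E'
from h import *
import pickle
d=pickle.load(open('c0.pkl','rb'))
a=cv2.resize(d['scene']['img'][215:335,140:305],None,fx=4.8,fy=4.8,interpolation=cv2.INTER_CUBIC)
cv2.imwrite('pics/crop1.png',a[:600,:800])
a=cv2.resize(d['side']['img'][180:255,225:325],None,fx=8,fy=8,interpolation=cv2.INTER_CUBIC)
cv2.imwrite('pics/crop2.png',a)
for n in d:
    c=d[n];hsv=cv2.cvtColor(c['img'],cv2.COLOR_BGR2HSV)
    box=(140,215,305,335) if n=='scene' else (225,180,325,255)
    for nm,lo,hi,z in(('yel',(20,120,90),(35,255,255),.04),('red',(0,150,60),(6,255,255),.06),('red2',(172,150,60),(180,255,255),.06)):
        m=cv2.inRange(hsv,lo,hi); k=np.zeros_like(m);k[box[1]:box[3],box[0]:box[2]]=1
        N,_,st,ce=cv2.connectedComponentsWithStats(m*k)
        for i in range(1,N):
            if st[i,4]>3: print(n,nm,st[i],ce[i].round(1),ray(c,*ce[i],z).round(3))
E
```

```text
scene yel [178 256   8   6  26] [181.7 258.2] [0.55  0.328 0.04 ]
scene yel [166 264  10   8  42] [171.  267.3] [0.516 0.339 0.04 ]
scene red [285 247   6  27  99] [287.2 259.7] [0.569 0.086 0.06 ]
side red [295 221   8  18 113] [298.4 229.3] [0.569 0.089 0.06 ]
```

View pics/crop1.png

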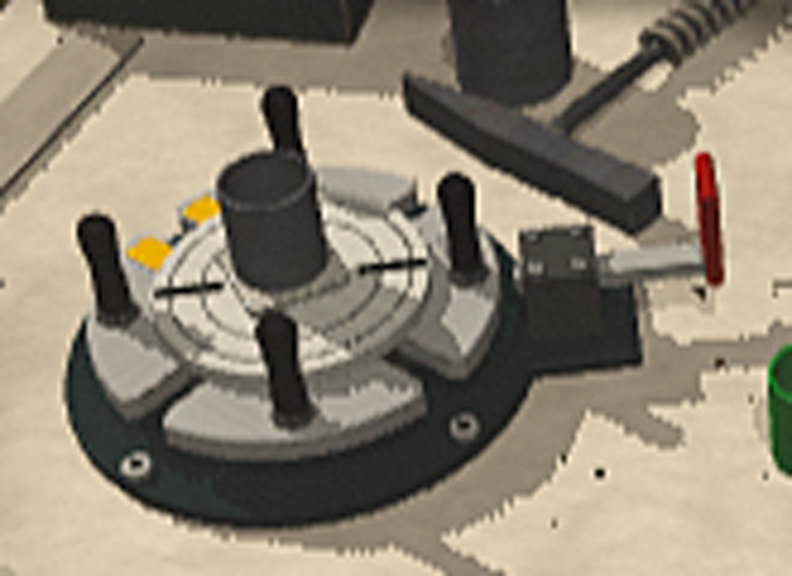

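View pics/crop2.png

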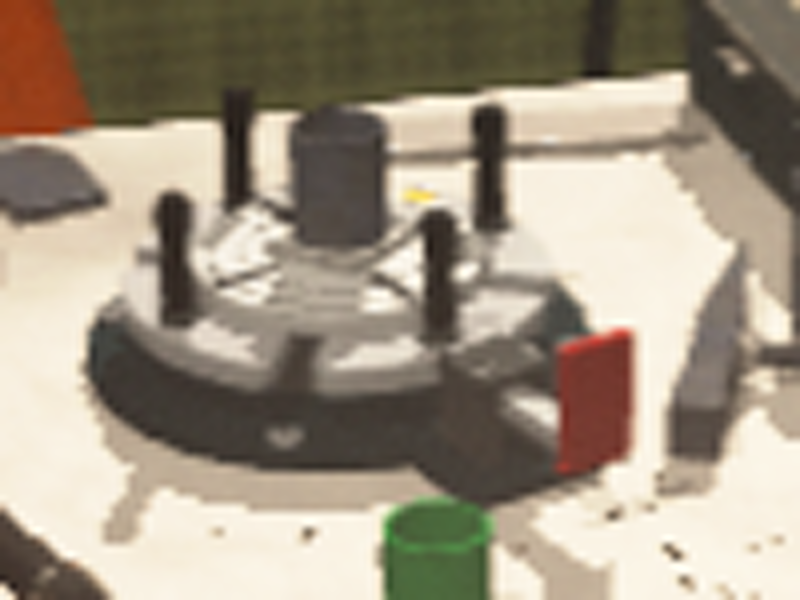

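```bash
python3 - <<'E'
from h import *
import pickle
d=pickle.load(open('c0.pkl','rb'));c=d['scene'];s=d['side']
f=lambda u,v:(140+u/4.8,215+v/4.8); g=lambda u,v:(225+u/8,180+v/8)
T=[ray(c,*f(*p),.096)[:2] for p in((97,221),(280,319),(457,180),(280,93))]
B=[ray(c,*f(*p),.04)[:2] for p in((118,317),(290,415),(470,273))]
S=[ray(s,*g(*p),.096)[:2] for p in((237,93),(172,198),(437,215),(489,109))]
print('T',np.round(T,3).tolist());print('B',np.round(B,3).tolist());print('S',np.round(S,3).tolist())
ce=[np.mean(X,0) for X in (T,S)]+[(B[0]+B[2])/2]
print('centres',np.round(ce,4).tolist())
A=np.mean(ce[:2],0)
for X in(T,S,B): print([(round(np.hypot(*(p-A)),4),round(np.degrees(np.arctan2(*(p-A)[::-1])),1)) for p in X])
y=np.array([.533,.3335])-A;print('slot',np.hypot(*y),np.degrees(np.arctan2(y[1],y[0])))
t=np.array([.569,.0875])-A;print('tab',np.hypot(*t),np.degrees(np.arctan2(t[1],t[0])))
for p in((700,155),(717,284)): print(ray(c,*f(*p),.085),ray(c,*f(*p),.029))
# green tube, hammer head positions
for n,q,z in(('green',f(775,400),.03),('hamR',f(650,210),.02),('hamL',f(410,90),.02),('blockUL',f(520,232),.048),('blockUR',f(593,228),.048),('bLL',f(522,283),.048),('bLR',f(600,280),.048)): print(n,ray(c,*q,z).round(3))
E
```

```text
T [[0.473, 0.332], [0.43, 0.23], [0.53, 0.188], [0.574, 0.289]]
B [[0.472, 0.334], [0.429, 0.235], [0.531, 0.189]]
S [[0.475, 0.333], [0.431, 0.233], [0.532, 0.191], [0.576, 0.29]]
centres [[0.5016, 0.2599], [0.5034, 0.2617], [0.5013, 0.2613]]
[(np.float64(0.0775), np.float64(112.4)), (np.float64(0.0789), np.float64(-157.3)), (np.float64(0.0779), np.float64(-69.3)), (np.float64(0.0764), np.float64(21.5))]
[(np.float64(0.0772), np.float64(110.6)), (np.float64(0.0771), np.float64(-158.9)), (np.float64(0.0759), np.float64(-67.5)), (np.float64(0.0794), np.float64(21.7))]
[(np.float64(0.0793), np.float64(112.8)), (np.float64(0.0783), np.float64(-160.5)), (np.float64(0.0775), np.float64(-68.5))]
slot 0.0788313000480885 67.23876442094785
tab 0.18562783357949406 -69.00789591681144
[0.58080706 0.09121842 0.085     ] [0.64620052 0.11221208 0.029     ]
[0.49811903 0.06125419 0.085     ] [0.55743538 0.08004565 0.029     ]
green [0.488 0.035 0.03 ]
hamR [0.612 0.128 0.02 ]
hamL [0.678 0.274 0.02 ]
blockUL [0.554 0.172 0.048]
blockUR [0.563 0.139 0.048]
bLL [0.521 0.16  0.048]
bLR [0.53  0.126 0.048]
```

The close-ups show the tube stub upright in the middle of the faceplate and the yellow patches at scene (171,267) and (182,258). So the marked slot lies at about 67° seen from the axis (0.5025, 0.261), between pin A at 112° and pin D at 22°. The bar line is at about -70°, so I'll turn the disc about 136° clockwise by pushing pin A with closed fingertips.

```bash
cat >> h.py <<'E'
from scipy.spatial.transform import Rotation as Ro
AX=np.array([.5025,.261])
def now():
    s=manip.read_state();R=Ro.from_rotvec(s['orientation']).as_matrix()
    return s,s['tcp_pos'],R
def plan(W):
    """W: (x,y,z,angle of tool x in deg) waypoints -> rows"""
    s,p,R=now();a0=np.degrees(np.arctan2(R[1,0],R[0,0]))
    for w in W:
        q=R.T@(np.array(w[:3])-p)*100; r=(a0-w[3]+180)%360-180
        print('{"x":%.1f,"y":%.1f,"z":%.1f,"roll":%.0f,"grip":0}'%(*q,r))
def push(th,gap,z=.087,ax=AX,r=.078):
    t=np.radians(th);u=np.array([np.cos(t),np.sin(t)]);v=np.array([-u[1],u[0]])
    p=ax+r*u+(.019+gap)*v
    return (p[0],p[1],z,th)
E
python3 - <<'E'
from h import *
x,y,z,a=push(112,.009)
s,p,R=now(); print(p)
plan([(x,y,.2,a),(x,y,.087,a)])
E
```

```text
[0.15739031 0.50051731 0.25269504]
{"x":-8.2,"y":33.0,"z":5.3,"roll":-39,"grip":0}
{"x":-8.2,"y":33.0,"z":16.6,"roll":-39,"grip":0}
```

Request:
play_rows([
  {"x": -0.9,"y": 3.7,"z": 0.6,"roll": -6,"grip": 0},
  {"x": -1.8,"y": 7.4,"z": 1.2,"roll": -12,"grip": 0},
  {"x": -2.7,"y": 11,"z": 1.8,"roll": -18,"grip": 0},
  {"x": -3.6,"y": 14.7,"z": 2.4,"roll": -24,"grip": 0},
  {"x": -4.5,"y": 18.4,"z": 3,"roll": -30,"grip": 0},
  {"x": -5.5,"y": 22,"z": 3.6,"roll": -35,"grip": 0},
  {"x": -6.4,"y": 25.7,"z": 4.2,"roll": -39,"grip": 0},
  {"x": -7.3,"y": 29.4,"z": 4.8,"roll": -39,"grip": 0},
  {"x": -8.2,"y": 33,"z": 5.3,"roll": -39,"grip": 0},
  {"x": -8.2,"y": 33,"z": 5.3,"roll": -39,"grip": 0},
])

```text
time: 0.93
tcp_pos: [0.4523, 0.3198, 0.1987]
orientation: [1.773, 2.592, -0.002]
wrist_force: [-1.4, -0.3, 0.2]
width: 0.0002
```

```bash
python3 - <<'E'
from h import *
c=cap('wrist','wrist1'); s,p,R=now(); print(p,c['world_from_camera'].round(3).tolist(),c['fx'])
import pickle;pickle.dump(c,open('w1.pkl','wb'))
x,y,z,a=push(112,.009)
plan([(x,y,.2,a),(x,y,.087,a)])
E
```

```text
[0.44984358 0.32135822 0.19904931] [[-0.362, 0.884, 0.296, 0.375], [0.932, 0.344, 0.114, 0.289], [-0.002, 0.317, -0.948, 0.32], [0.0, 0.0, 0.0, 1.0]] 340.41157372871777
{"x":0.2,"y":-0.2,"z":-0.1,"roll":-1,"grip":0}
{"x":0.2,"y":-0.2,"z":11.2,"roll":-1,"grip":0}
```

View pics/wrist1.png

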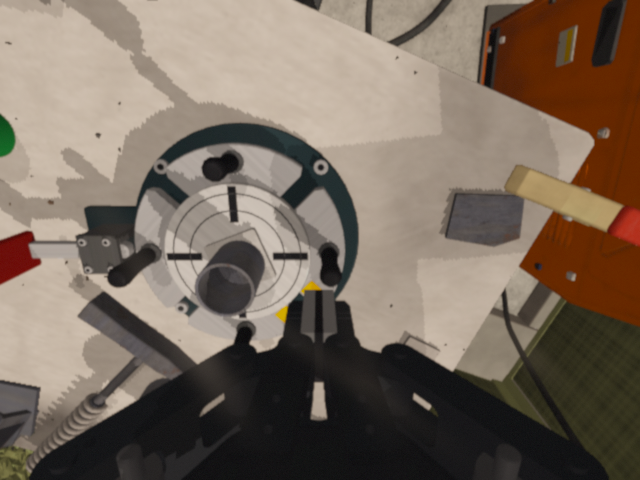

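The wrist view has the faceplate centred near (237,250), the guide block at (100,254), pin A at (330,265), and the closed fingertips at (318,300). I'll check the axis and bar direction from it.

```bash
python3 - <<'E'
from h import *
import pickle
c=pickle.load(open('w1.pkl','rb'))
hsv=cv2.cvtColor(c['img'],cv2.COLOR_BGR2HSV)
# faceplate crosshair marks opposite ends
for n,u,v,z in(('marks h',168,256,.05),('marks h2',307,256,.05),('mark v',232,187,.05),('block',100,254,.048),('scr',83,241,.048),('scr',110,241,.048),('scr',83,268,.048),('scr',111,268,.048),('bar',55,249,.039),('pinA base',329,283,.04),('pinA top',329,253,.096),('pinBtop',236,157,.096),('pinBbase',208,170,.04),('Ctop',115,278,.096),('Cbase',151,249,.04),('foot1',160,168,.012),('foot2',321,167,.012)):
    p=ray(c,u,v,z)[:2];e=p-AX;print(n,p.round(4),np.hypot(*e).round(4),np.degrees(np.arctan2(e[1],e[0])).round(1))
m=cv2.inRange(hsv,(18,150,100),(35,255,255));m[400:]=0;m[:,450:]=0
N,_,st,ce=cv2.connectedComponentsWithStats(m)
for i in range(1,N):
  if st[i,4]>15:
    p=ray(c,*ce[i],.04)[:2];e=p-AX;print('yel',ce[i],st[i,4],p,np.hypot(*e),np.degrees(np.arctan2(e[1],e[0])))
E
```

```text
marks h [0.521  0.2081] 0.0561 -70.7
marks h2 [0.4781 0.3183] 0.0622 113.1
mark v [0.4446 0.2419] 0.0609 -161.7
block [0.5415 0.1528] 0.115 -70.2
scr [0.5348 0.1374] 0.1278 -75.3
scr [0.5266 0.1587] 0.1051 -76.8
scr [0.5599 0.1413] 0.1327 -64.4
scr [0.5511 0.164 ] 0.1085 -63.4
bar [0.5566 0.1106] 0.1599 -70.2
pinA base [0.4992 0.3472] 0.0862 92.2
pinA top [0.4529 0.3269] 0.0825 127.0
pinBtop [0.4133 0.2468] 0.0903 -171.0
pinBbase [0.441 0.218] 0.0751 -145.1
Ctop [0.5268 0.1902] 0.0748 -71.0
Cbase [0.5254 0.1897] 0.0749 -72.2
foot1 [0.4613 0.1705] 0.0994 -114.4
foot2 [0.4085 0.304 ] 0.1034 155.4
yel [310.92307692 286.98076923] 104 [0.50892693 0.3333353 ] 0.072620255050212 84.9226505779078
yel [282.53846154 313.74358974] 117 [0.54449489 0.31846421] 0.0711737751492615 53.84063192381934
```

Request:
play_rows([
  {"x": 0.2,"y": -0.2,"z": 2.5,"roll": 0,"grip": 0},
  {"x": 0.2,"y": -0.2,"z": 5,"roll": 0,"grip": 0},
  {"x": 0.2,"y": -0.2,"z": 7.5,"roll": 0,"grip": 0},
  {"x": 0.2,"y": -0.2,"z": 9.5,"roll": 0,"grip": 0},
  {"x": 0.2,"y": -0.2,"z": 11,"roll": 0,"grip": 0},
  {"x": 0.2,"y": -0.2,"z": 11.2,"roll": 0,"grip": 0},
  {"x": 0.2,"y": -0.2,"z": 11.2,"roll": 0,"grip": 0},
])

```text
time: 1.57
tcp_pos: [0.4439, 0.3251, 0.0877]
orientation: [-1.765, -2.597, 0.003]
wrist_force: [0.2, 0.6, 0.3]
width: 0.0001
```

```bash
python3 - <<'E'
from h import *
s,p,R=now(); print(p,s['wrist_force'],np.degrees(np.arctan2(R[1,0],R[0,0])))
plan([push(112,.006),push(112,.002)]+[push(112-d,0) for d in(3,7,11,15,19,23,27,31)])
E
```

```text
[0.44386319 0.32505676 0.08769224] [0.15368352 0.59825529 0.33515369] 111.59250927033337
{"x":-0.3,"y":0.5,"z":0.1,"roll":-0,"grip":0}
{"x":-0.3,"y":0.9,"z":0.1,"roll":-0,"grip":0}
{"x":-0.2,"y":1.5,"z":0.1,"roll":3,"grip":0}
{"x":-0.1,"y":2.1,"z":0.1,"roll":7,"grip":0}
{"x":-0.1,"y":2.7,"z":0.1,"roll":11,"grip":0}
{"x":-0.1,"y":3.2,"z":0.1,"roll":15,"grip":0}
{"x":-0.1,"y":3.8,"z":0.1,"roll":19,"grip":0}
{"x":-0.2,"y":4.3,"z":0.1,"roll":23,"grip":0}
{"x":-0.3,"y":4.9,"z":0.1,"roll":27,"grip":0}
{"x":-0.4,"y":5.4,"z":0.1,"roll":31,"grip":0}
```

Request:
play_rows([
  {"x": -0.3,"y": 0.4,"z": 0.1,"roll": 0,"grip": 0},
  {"x": -0.3,"y": 0.9,"z": 0.1,"roll": 0,"grip": 0},
  {"x": -0.2,"y": 1.5,"z": 0.1,"roll": 3,"grip": 0},
  {"x": -0.1,"y": 2.1,"z": 0.1,"roll": 7,"grip": 0},
  {"x": -0.1,"y": 2.7,"z": 0.1,"roll": 11,"grip": 0},
  {"x": -0.1,"y": 3.2,"z": 0.1,"roll": 15,"grip": 0},
  {"x": -0.1,"y": 3.8,"z": 0.1,"roll": 19,"grip": 0},
  {"x": -0.2,"y": 4.3,"z": 0.1,"roll": 23,"grip": 0},
  {"x": -0.3,"y": 4.9,"z": 0.1,"roll": 27,"grip": 0},
  {"x": -0.4,"y": 5.4,"z": 0.1,"roll": 31,"grip": 0},
])

```text
time: 2.4
tcp_pos: [0.4967, 0.3407, 0.0882]
orientation: [-2.4, -2.026, 0.002]
wrist_force: [-3.5, -2.4, 0.5]
width: 0.0001
```

```bash
python3 - <<'E'
from h import *
c=cap('scene'); cv2.imwrite('pics/s2.png',cv2.resize(c['img'][215:335,140:305],None,fx=4.8,fy=4.8,interpolation=cv2.INTER_CUBIC))
s,p,R=now(); print(p,s['wrist_force'],np.degrees(np.arctan2(R[1,0],R[0,0])))
e=p[:2]-AX;print(np.hypot(*e),np.degrees(np.arctan2(e[1],e[0])))
th=81
plan([push(th-4*d,0) for d in range(1,11)])
E
```

```text
[0.49808005 0.34093185 0.08830545] [ 0.47428534 -0.1277162   0.47841489] 80.08614425200258
0.08005396084487629 93.1650297430106
{"x":0.1,"y":0.3,"z":0.1,"roll":3,"grip":0}
{"x":0.2,"y":0.9,"z":0.1,"roll":7,"grip":0}
{"x":0.2,"y":1.4,"z":0.1,"roll":11,"grip":0}
{"x":0.2,"y":2.0,"z":0.1,"roll":15,"grip":0}
{"x":0.2,"y":2.6,"z":0.1,"roll":19,"grip":0}
{"x":0.1,"y":3.1,"z":0.1,"roll":23,"grip":0}
{"x":0.0,"y":3.7,"z":0.1,"roll":27,"grip":0}
{"x":-0.1,"y":4.2,"z":0.1,"roll":31,"grip":0}
{"x":-0.3,"y":4.7,"z":0.1,"roll":35,"grip":0}
{"x":-0.5,"y":5.3,"z":0.1,"roll":39,"grip":0}
```

View pics/s2.png

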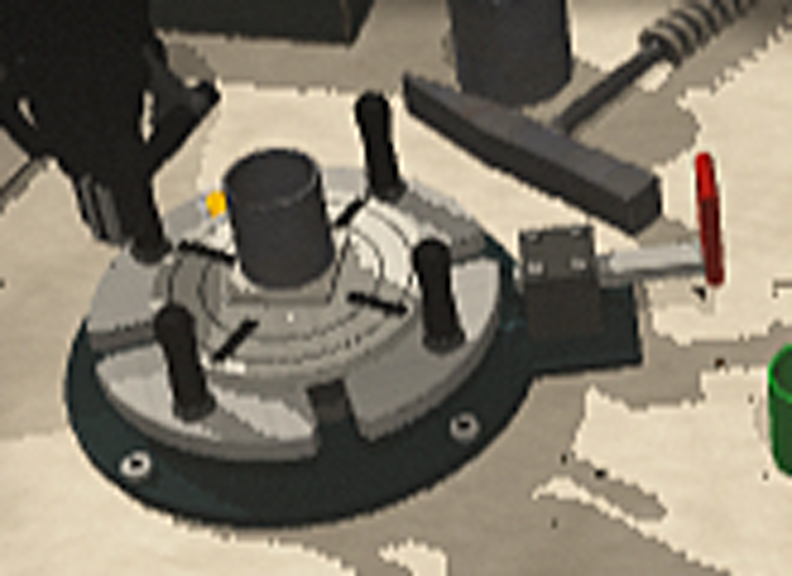

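The disc has turned about 32° with the finger behind pin A, at crop (150,240). The tube is still upright, so I'll carry on.

Request:
play_rows([
  {"x": 0.1,"y": 0.3,"z": 0.1,"roll": 3,"grip": 0},
  {"x": 0.2,"y": 0.9,"z": 0.1,"roll": 7,"grip": 0},
  {"x": 0.2,"y": 1.4,"z": 0.1,"roll": 11,"grip": 0},
  {"x": 0.2,"y": 2.0,"z": 0.1,"roll": 15,"grip": 0},
  {"x": 0.2,"y": 2.6,"z": 0.1,"roll": 19,"grip": 0},
  {"x": 0.1,"y": 3.1,"z": 0.1,"roll": 23,"grip": 0},
  {"x": 0.0,"y": 3.7,"z": 0.1,"roll": 27,"grip": 0},
  {"x": -0.1,"y": 4.2,"z": 0.1,"roll": 31,"grip": 0},
  {"x": -0.3,"y": 4.7,"z": 0.1,"roll": 35,"grip": 0},
  {"x": -0.5,"y": 5.3,"z": 0.1,"roll": 39,"grip": 0},
])

```text
time: 3.28
tcp_pos: [0.5475, 0.3275, 0.0869]
orientation: [-2.937, -1.111, 0.002]
wrist_force: [-5.7, 0.8, -0.7]
width: -0.0002
```

```bash
python3 - <<'E'
from h import *
s,p,R=now(); print(p,s['wrist_force'],np.degrees(np.arctan2(R[1,0],R[0,0])))
e=p[:2]-AX;print(np.hypot(*e),np.degrees(np.arctan2(e[1],e[0]))-13.7)
th=41
plan([push(th-4*d,0) for d in range(1,11)])
E
```

```text
[0.54751188 0.32754976 0.08692816] [-5.68244972  0.80377947 -0.67897916] 41.44503674468725
0.08034263851160853 42.22698040010101
{"x":0.1,"y":0.7,"z":-0.0,"roll":4,"grip":0}
{"x":0.2,"y":1.3,"z":-0.0,"roll":8,"grip":0}
{"x":0.2,"y":1.8,"z":-0.0,"roll":12,"grip":0}
{"x":0.2,"y":2.4,"z":-0.0,"roll":16,"grip":0}
{"x":0.2,"y":3.0,"z":-0.0,"roll":20,"grip":0}
{"x":0.1,"y":3.5,"z":-0.0,"roll":24,"grip":0}
{"x":-0.0,"y":4.1,"z":-0.0,"roll":28,"grip":0}
{"x":-0.2,"y":4.6,"z":-0.0,"roll":32,"grip":0}
{"x":-0.4,"y":5.1,"z":-0.0,"roll":36,"grip":0}
{"x":-0.6,"y":5.6,"z":-0.0,"roll":40,"grip":0}
```

Request:
play_rows([
  {"x": 0.1,"y": 0.6,"z": 0,"roll": 4,"grip": 0},
  {"x": 0.2,"y": 1.2,"z": 0,"roll": 8,"grip": 0},
  {"x": 0.2,"y": 1.8,"z": 0,"roll": 12,"grip": 0},
  {"x": 0.2,"y": 2.4,"z": 0,"roll": 16,"grip": 0},
  {"x": 0.2,"y": 3.0,"z": 0,"roll": 20,"grip": 0},
  {"x": 0.1,"y": 3.5,"z": 0,"roll": 24,"grip": 0},
  {"x": 0.0,"y": 4.1,"z": 0,"roll": 28,"grip": 0},
  {"x": -0.2,"y": 4.6,"z": 0,"roll": 32,"grip": 0},
  {"x": -0.4,"y": 5.1,"z": 0,"roll": 36,"grip": 0},
  {"x": -0.6,"y": 5.6,"z": 0,"roll": 40,"grip": 0},
])

```text
time: 4.12
tcp_pos: [0.5807, 0.2821, 0.0871]
orientation: [-3.139, -0.039, -0.0]
wrist_force: [-3.4, 2.9, -0.1]
width: 0.0001
```

```bash
python3 - <<'E'
from h import *
s,p,R=now(); print(p,s['wrist_force'],np.degrees(np.arctan2(R[1,0],R[0,0])))
e=p[:2]-AX;print(np.hypot(*e),np.degrees(np.arctan2(e[1],e[0]))-13.7)
plan([push(t,0) for t in (-2.5,-6,-9.5,-13,-16,-18,-19.5,-20.5,-20.5,-20.5)])
E
```

```text
[0.58072321 0.28214067 0.0871447 ] [-3.41919548  2.91838672 -0.10114365] 1.434475006547818
0.08102961378291457 1.4235033782905067
{"x":0.0,"y":0.6,"z":0.0,"roll":4,"grip":0}
{"x":0.1,"y":1.0,"z":0.0,"roll":7,"grip":0}
{"x":0.1,"y":1.5,"z":0.0,"roll":11,"grip":0}
{"x":0.2,"y":2.0,"z":0.0,"roll":14,"grip":0}
{"x":0.1,"y":2.4,"z":0.0,"roll":17,"grip":0}
{"x":0.1,"y":2.7,"z":0.0,"roll":19,"grip":0}
{"x":0.1,"y":2.9,"z":0.0,"roll":21,"grip":0}
{"x":0.1,"y":3.1,"z":0.0,"roll":22,"grip":0}
{"x":0.1,"y":3.1,"z":0.0,"roll":22,"grip":0}
{"x":0.1,"y":3.1,"z":0.0,"roll":22,"grip":0}
```

Stop a few degrees short, then measure the slot.

Request:
play_rows([
  {"x": 0.0,"y": 0.5,"z": 0,"roll": 4,"grip": 0},
  {"x": 0.1,"y": 1.0,"z": 0,"roll": 7,"grip": 0},
  {"x": 0.1,"y": 1.5,"z": 0,"roll": 11,"grip": 0},
  {"x": 0.2,"y": 2.0,"z": 0,"roll": 14,"grip": 0},
  {"x": 0.1,"y": 2.4,"z": 0,"roll": 17,"grip": 0},
  {"x": 0.1,"y": 2.7,"z": 0,"roll": 19,"grip": 0},
  {"x": 0.1,"y": 2.9,"z": 0,"roll": 21,"grip": 0},
  {"x": 0.1,"y": 3.1,"z": 0,"roll": 22,"grip": 0},
  {"x": 0.1,"y": 3.1,"z": 0,"roll": 22,"grip": 0},
])

```text
time: 4.87
tcp_pos: [0.5833, 0.2507, 0.0873]
orientation: [-3.09, 0.557, -0.002]
wrist_force: [-0.3, 2.9, 0.8]
width: -0.0002
```

```bash
python3 - <<'E'
from h import *
s,p,R=now(); print(p,s['wrist_force'],np.degrees(np.arctan2(R[1,0],R[0,0])))
c=cap('scene');w=cap('side')
for n,c in(('scene',c),('side',w)):
  hsv=cv2.cvtColor(c['img'],cv2.COLOR_BGR2HSV)
  m=cv2.inRange(hsv,(18,120,90),(35,255,255)); k=np.zeros_like(m)
  b=(140,215,305,335) if n=='scene' else (225,180,325,255);k[b[1]:b[3],b[0]:b[2]]=1
  N,_,st,ce=cv2.connectedComponentsWithStats(m*k)
  for i in range(1,N):
    if st[i,4]>4:
      q=ray(c,*ce[i],.04)[:2];e=q-AX;print(n,ce[i].round(1),st[i],q.round(4),np.hypot(*e).round(4),np.degrees(np.arctan2(e[1],e[0])).round(1))
  if n=='scene': A=cv2.resize(c['img'][225:325,155:305],None,fx=5,fy=5,interpolation=cv2.INTER_CUBIC);cv2.imwrite('pics/s3.png',A)
E
```

```text
[0.58331646 0.25068065 0.08730881] [-0.33645254  2.94353476  0.75633151] -20.435575214153175
scene [234.5 266.3] [230 264  10   6  51] [0.5471 0.2023] 0.0737 -52.8
scene [235.6 276.4] [231 273  10   7  54] [0.5159 0.1889] 0.0733 -79.5
side [283.6 219.9] [281 219   6   3  14] [0.5476 0.2059] 0.0712 -50.7
side [275.4 222.4] [273 221   6   4  15] [0.5172 0.194 ] 0.0686 -77.6
```

View pics/s3.png

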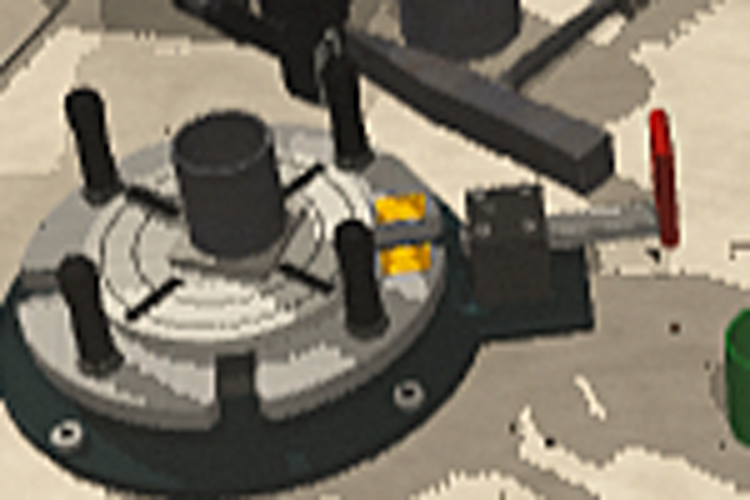

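The marked slot, between the yellow patches at scene (234.5,266) and (235.6,276), is at about -65.1°. The bar line is at -69.2°, so 4° more is needed.

```bash
python3 - <<'E'
from h import *
s,p,R=now(); print(p)
plan([push(t,0) for t in (-21.5,-22.5,-23.5,-24.2)]+[push(-24.2,.012),push(-24.2,.02)])
E
```

```text
[0.58341735 0.25062712 0.08719108]
{"x":-0.1,"y":0.1,"z":0.0,"roll":1,"grip":0}
{"x":-0.1,"y":0.2,"z":0.0,"roll":2,"grip":0}
{"x":-0.1,"y":0.4,"z":0.0,"roll":3,"grip":0}
{"x":-0.0,"y":0.5,"z":0.0,"roll":4,"grip":0}
{"x":0.0,"y":-0.7,"z":0.0,"roll":4,"grip":0}
{"x":0.1,"y":-1.5,"z":0.0,"roll":4,"grip":0}
```

Request:
play_rows([
  {"x": 0,"y": 0.15,"z": 0,"roll": 1,"grip": 0},
  {"x": 0,"y": 0.3,"z": 0,"roll": 2,"grip": 0},
  {"x": 0,"y": 0.4,"z": 0,"roll": 3,"grip": 0},
  {"x": 0,"y": 0.5,"z": 0,"roll": 4,"grip": 0},
  {"x": 0,"y": 0.55,"z": 0,"roll": 4,"grip": 0},
  {"x": 0,"y": 0.55,"z": 0,"roll": 4,"grip": 0},
  {"x": 0,"y": 0.55,"z": 0,"roll": 4,"grip": 0},
])

```text
time: 5.55
tcp_pos: [0.5809, 0.245, 0.0863]
orientation: [3.07, -0.666, 0.0]
wrist_force: [2.9, 1.7, 1.5]
width: 0.0001
```

Request:
play_rows([
  {"x": 0,"y": -0.5,"z": 0,"roll": 0,"grip": 0},
  {"x": 0,"y": -1.2,"z": 0,"roll": 0,"grip": 0},
  {"x": 0,"y": -1.8,"z": -2,"roll": 0,"grip": 0},
  {"x": 0,"y": -1.8,"z": -5,"roll": 0,"grip": 0},
  {"x": 0,"y": -1.8,"z": -8,"roll": 0,"grip": 0},
  {"x": 0,"y": -1.8,"z": -11,"roll": 0,"grip": 0},
  {"x": 0,"y": -1.8,"z": -11.5,"roll": 0,"grip": 0},
  {"x": 0,"y": -1.8,"z": -11.5,"roll": 0,"grip": 0},
])

```text
time: 6.22
tcp_pos: [0.589, 0.2622, 0.2036]
orientation: [-3.069, 0.664, -0.005]
wrist_force: [-0.5, -0.5, -0.3]
width: -0.0003
```

```bash
python3 - <<'E'
from h import *
s,p,R=now(); print(p,s['wrist_force'],np.degrees(np.arctan2(R[1,0],R[0,0])))
for n in('scene','side'):
  c=cap(n)
  hsv=cv2.cvtColor(c['img'],cv2.COLOR_BGR2HSV)
  for nm,lo,hi,z in(('yel',(18,120,90),(35,255,255),.04),('red',(0,150,60),(6,255,255),.06)):
    m=cv2.inRange(hsv,lo,hi); k=np.zeros_like(m)
    b=(140,215,305,335) if n=='scene' else (225,180,325,255);k[b[1]:b[3],b[0]:b[2]]=1
    N,_,st,ce=cv2.connectedComponentsWithStats(m*k); Q=[]
    for i in range(1,N):
      if st[i,4]>4: Q.append(ray(c,*ce[i],z)[:2]); print(ce[i].round(1),st[i,4])
    q=np.mean(Q,0); a=dict(scene=(.5016,.2599),side=(.5034,.2617))[n];e=q-a
    print(n,nm,q.round(4),np.hypot(*e).round(4),np.degrees(np.arctan2(e[1],e[0])).round(1))
  if n=='scene':cv2.imwrite('pics/s4.png',cv2.resize(c['img'][245:305,205:295],None,fx=8,fy=8,interpolation=cv2.INTER_CUBIC))
E
```

```text
[0.58895704 0.26222108 0.20364222] [-0.4554809  -0.50178885 -0.32273597] -24.436490859127264
[235.7 267.8] 53
[235.4 278.1] 54
scene yel [0.5266 0.1928] 0.0716 -69.6
[287.2 259.8] 102
scene red [0.5688 0.0863] 0.1862 -68.8
[282.3 220.2] 16
[273.9 222.9] 14
side yel [0.5272 0.198 ] 0.068 -69.5
[298.5 229.7] 124
side red [0.5684 0.0869] 0.1864 -69.6
```

View pics/s4.png

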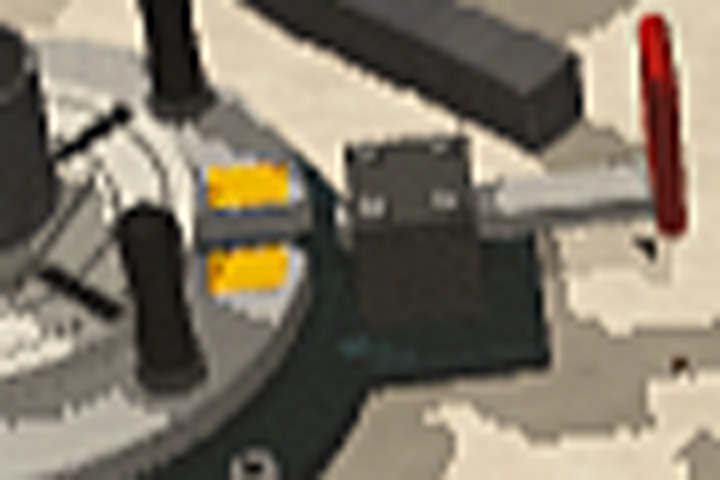

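The slot reads -69.5° in both views against a bar line of about -69.2°, and in the crop the slot points straight at the guide block. The bar is still drawn back. Next I'll go behind the tab.

```bash
python3 - <<'E'
from h import *
t=np.radians(-69.3);u=np.array([np.cos(t),np.sin(t)])
f=lambda r,z:(*(AX+r*u),z,20.7)
plan([(*(AX+.15*u+[0.005,0]),.165,20.7),f(.22,.16),f(.22,.072)]); print(f(.22,0))
E
```

```text
{"x":3.4,"y":13.9,"z":3.5,"roll":-45,"grip":0}
{"x":7.9,"y":19.1,"z":4.0,"roll":-45,"grip":0}
{"x":7.9,"y":19.1,"z":12.8,"roll":-45,"grip":0}
(np.float64(0.5802644656314365), np.float64(0.05520231321742919), 0, 20.7)
```

Request:
play_rows([
  {"x": 0.8,"y": 3.5,"z": 1.5,"roll": -6,"grip": 0},
  {"x": 1.7,"y": 7,"z": 3,"roll": -12,"grip": 0},
  {"x": 2.5,"y": 10.5,"z": 3.5,"roll": -18,"grip": 0},
  {"x": 3.4,"y": 13.9,"z": 3.5,"roll": -24,"grip": 0},
  {"x": 5.5,"y": 16.5,"z": 4,"roll": -30,"grip": 0},
  {"x": 7.9,"y": 19.1,"z": 4,"roll": -36,"grip": 0},
  {"x": 7.9,"y": 19.1,"z": 4,"roll": -42,"grip": 0},
  {"x": 7.9,"y": 19.1,"z": 4,"roll": -45,"grip": 0},
  {"x": 7.9,"y": 19.1,"z": 4,"roll": -45,"grip": 0},
])

```text
time: 7.07
tcp_pos: [0.58, 0.0542, 0.159]
orientation: [-3.09, -0.56, 0.007]
wrist_force: [0.1, 0.1, -0.4]
width: 0.0
```

```bash
python3 - <<'E'
from h import *
s,p,R=now(); print(p,s['wrist_force'])
c=cap('side');cv2.imwrite('pics/s5.png',cv2.resize(c['img'][80:270,200:400],None,fx=3,fy=3))
t=np.radians(-69.3);u=np.array([np.cos(t),np.sin(t)])
f=lambda r,z:(*(AX+r*u),z,20.7)
plan([f(.22,.16),f(.22,.072)])
E
```

```text
[0.58002944 0.05418824 0.15901883] [ 0.08066485  0.0556537  -0.35405978]
{"x":0.0,"y":-0.0,"z":-0.1,"roll":-0,"grip":0}
{"x":0.1,"y":-0.0,"z":8.7,"roll":-0,"grip":0}
```

View pics/s5.png

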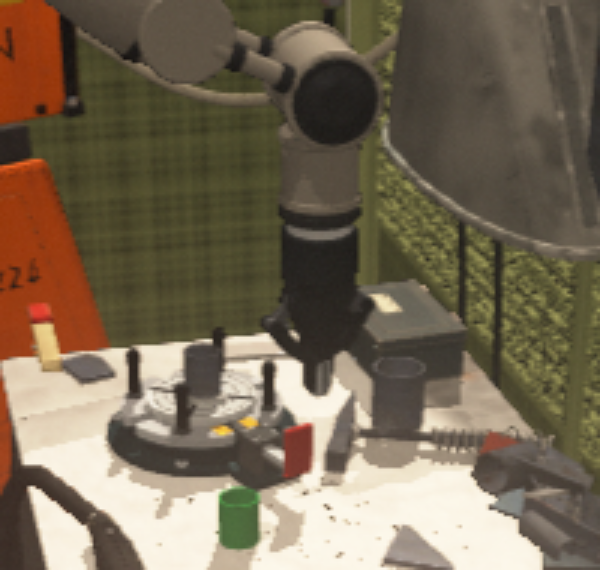

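The gripper is clear of the hood, above and outside the red tab. I'll go down, then push slowly along tool -y.

Request:
play_rows([
  {"x": 0,"y": 0,"z": 2.5,"roll": 0,"grip": 0},
  {"x": 0,"y": 0,"z": 5,"roll": 0,"grip": 0},
  {"x": 0,"y": 0,"z": 7,"roll": 0,"grip": 0},
  {"x": 0,"y": 0,"z": 8.5,"roll": 0,"grip": 0},
  {"x": 0,"y": 0,"z": 8.7,"roll": 0,"grip": 0},
  {"x": 0,"y": 0,"z": 8.7,"roll": 0,"grip": 0},
])

```text
time: 7.62
tcp_pos: [0.58, 0.0555, 0.0728]
orientation: [-3.091, -0.559, 0.006]
wrist_force: [0.3, -0.3, 0.4]
width: 0.0001
```

Request:
play_rows([
  {"x": 0,"y": -0.6,"z": 0,"roll": 0,"grip": 0},
  {"x": 0,"y": -1.1,"z": 0,"roll": 0,"grip": 0},
  {"x": 0,"y": -1.5,"z": 0,"roll": 0,"grip": 0},
  {"x": 0,"y": -1.9,"z": 0,"roll": 0,"grip": 0},
  {"x": 0,"y": -2.3,"z": 0,"roll": 0,"grip": 0},
  {"x": 0,"y": -2.6,"z": 0,"roll": 0,"grip": 0},
  {"x": 0,"y": -2.8,"z": 0,"roll": 0,"grip": 0},
  {"x": 0,"y": -3,"z": 0,"roll": 0,"grip": 0},
])

```text
time: 8.28
tcp_pos: [0.571, 0.083, 0.0748]
orientation: [3.091, 0.56, 0.002]
wrist_force: [0.8, -3.6, 2.5]
width: 0.0003
```

Request:
play_rows([
  {"x": 0,"y": -0.3,"z": 0.1,"roll": 0,"grip": 0},
  {"x": 0,"y": -0.6,"z": 0.1,"roll": 0,"grip": 0},
  {"x": 0,"y": -0.9,"z": 0.1,"roll": 0,"grip": 0},
  {"x": 0,"y": -1.2,"z": 0.1,"roll": 0,"grip": 0},
  {"x": 0,"y": -1.5,"z": 0.1,"roll": 0,"grip": 0},
  {"x": 0,"y": -1.8,"z": 0.1,"roll": 0,"grip": 0},
  {"x": 0,"y": -2.1,"z": 0.1,"roll": 0,"grip": 0},
  {"x": 0,"y": -2.3,"z": 0.1,"roll": 0,"grip": 0},
  {"x": 0,"y": -2.5,"z": 0.1,"roll": 0,"grip": 0},
])

```text
time: 9.03
tcp_pos: [0.562, 0.1062, 0.0734]
orientation: [3.091, 0.56, 0.001]
wrist_force: [1.8, -5.5, 3.2]
width: 0.0001
```

Request:
play_rows([
  {"x": 0,"y": -0.2,"z": 0,"roll": 0,"grip": 0},
  {"x": 0,"y": -0.4,"z": 0,"roll": 0,"grip": 0},
  {"x": 0,"y": -0.6,"z": 0,"roll": 0,"grip": 0},
  {"x": 0,"y": -0.6,"z": 0,"roll": 0,"grip": 0},
])

```text
time: 9.37
tcp_pos: [0.5597, 0.1121, 0.0734]
orientation: [3.091, 0.56, 0.0]
wrist_force: [0.2, -3.8, 2.7]
width: -0.0
```

```bash
python3 - <<'E'
from h import *
s,p,R=now(); e=p[:2]-AX; print(p,s['wrist_force'],np.hypot(*e),np.degrees(np.arctan2(e[1],e[0])))
E
```

```text
[0.55968653 0.11213715 0.07338131] [ 0.21843218 -3.8304202   2.72493151] 0.15946926884126733 -68.98542972332389
```

~3.5 mm left; small steps until the stop is felt.

Request:
play_rows([
  {"x": 0,"y": -0.1,"z": 0,"roll": 0,"grip": 0},
  {"x": 0,"y": -0.2,"z": 0,"roll": 0,"grip": 0},
  {"x": 0,"y": -0.3,"z": 0,"roll": 0,"grip": 0},
  {"x": 0,"y": -0.3,"z": 0,"roll": 0,"grip": 0},
])

```text
time: 9.7
tcp_pos: [0.5587, 0.1148, 0.0733]
orientation: [3.091, 0.56, 0.0]
wrist_force: [0.4, -3.0, 4.0]
width: -0.0003
```

Request:
play_rows([
  {"x": 0,"y": -0.1,"z": 0,"roll": 0,"grip": 0},
  {"x": 0,"y": -0.1,"z": 0,"roll": 0,"grip": 0},
  {"x": 0,"y": -0.1,"z": 0,"roll": 0,"grip": 0},
])

```text
time: 9.95
tcp_pos: [0.5583, 0.1157, 0.0733]
orientation: [-3.091, -0.56, 0.0]
wrist_force: [0.7, -3.8, 5.2]
width: 0.0001
```

Request:
play_rows([
  {"x": 0,"y": -0.1,"z": 0,"roll": 0,"grip": 0},
  {"x": 0,"y": -0.1,"z": 0,"roll": 0,"grip": 0},
])

```text
time: 10.12
tcp_pos: [0.5579, 0.1167, 0.0733]
orientation: [-3.091, -0.56, 0.0]
wrist_force: [-0.1, -4.9, 4.7]
width: -0.0
```

Request:
play_rows([
  {"x": 0,"y": -0.1,"z": 0,"roll": 0,"grip": 0},
  {"x": 0,"y": -0.1,"z": 0,"roll": 0,"grip": 0},
])

```text
time: 10.28
tcp_pos: [0.5576, 0.1177, 0.0733]
orientation: [-3.091, -0.56, 0.0]
wrist_force: [1.2, -5.1, 3.7]
width: 0.0001
```

Request:
play_rows([
  {"x": 0,"y": -0.1,"z": 0,"roll": 0,"grip": 0},
  {"x": 0,"y": -0.1,"z": 0,"roll": 0,"grip": 0},
])

```text
time: 10.45
tcp_pos: [0.5573, 0.1186, 0.0733]
orientation: [3.091, 0.56, 0.0]
wrist_force: [0.8, -5.2, 4.2]
width: -0.0
```

Request:
play_rows([
  {"x": 0,"y": -0.1,"z": 0,"roll": 0,"grip": 0},
  {"x": 0,"y": -0.1,"z": 0,"roll": 0,"grip": 0},
])

```text
time: 10.62
tcp_pos: [0.5572, 0.1186, 0.0733]
orientation: [3.09, 0.56, 0.0]
wrist_force: [0.6, -9.1, 3.9]
width: -0.0001
```

```bash
python3 - <<'E'
from h import *
s,p,R=now();print(p,s['wrist_force'])
c=cap('scene');cv2.imwrite('pics/s6.png',cv2.resize(c['img'][230:305,195:295],None,fx=8,fy=8,interpolation=cv2.INTER_CUBIC))
E
```

```text
[0.55721904 0.1186471  0.07332356] [ 0.55351854 -9.13042529  3.88070002]
```

View pics/s6.png

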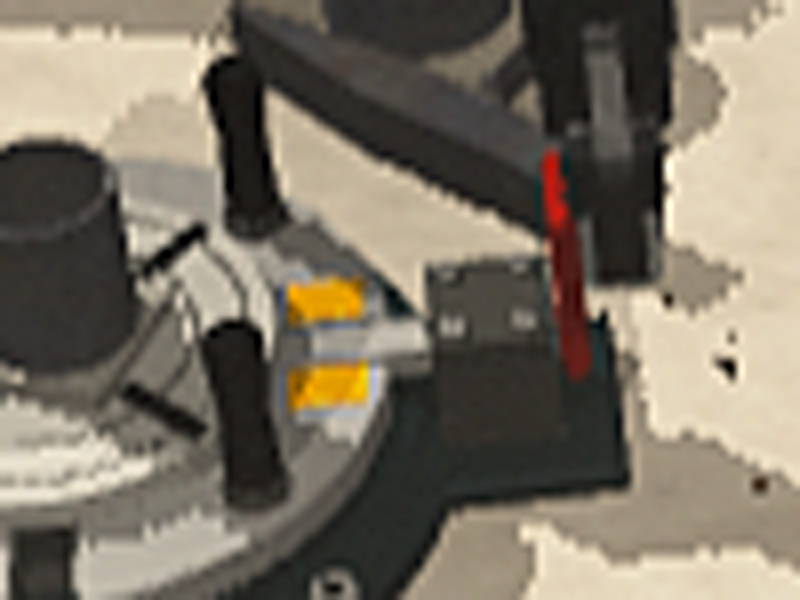

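The bar passes between the yellow marks and the tab is against the guide block. TCP motion stalled and the force rose from 5 to 9 N, so this is the stop. I'll nudge it once more, then back off and rise.

Request:
play_rows([
  {"x": 0,"y": -0.1,"z": 0,"roll": 0,"grip": 0},
  {"x": 0,"y": -0.1,"z": 0,"roll": 0,"grip": 0},
])

```text
time: 10.83
tcp_pos: [0.5572, 0.1187, 0.0734]
orientation: [3.089, 0.56, 0.001]
wrist_force: [2.6, -14.4, 3.1]
width: 0.0005
```

Request:
play_rows([
  {"x": 0,"y": 0.5,"z": 0,"roll": 0,"grip": 0},
  {"x": 0,"y": 1.5,"z": 0,"roll": 0,"grip": 0},
  {"x": 0,"y": 3,"z": 0,"roll": 0,"grip": 0},
  {"x": 0,"y": 4,"z": -2,"roll": 0,"grip": 0},
  {"x": 0,"y": 4,"z": -5,"roll": 0,"grip": 0},
  {"x": 0,"y": 4,"z": -8,"roll": 0,"grip": 0},
  {"x": 0,"y": 4,"z": -8,"roll": 0,"grip": 0},
  {"x": 0,"y": 4,"z": -8,"roll": 0,"grip": 0},
])

```text
time: 11.5
tcp_pos: [0.5713, 0.0832, 0.1546]
orientation: [-3.091, -0.56, -0.005]
wrist_force: [0.2, -0.3, -0.6]
width: -0.0001
```

```bash
python3 - <<'E'
from h import *
s,p,R=now();print(p,s['wrist_force'],s['time'])
c=cap('scene');cv2.imwrite('pics/s7.png',cv2.resize(c['img'][215:335,140:305],None,fx=4.8,fy=4.8,interpolation=cv2.INTER_CUBIC))
for n,c,b in(('scene',c,(140,215,305,335)),('side',cap('side'),(225,180,325,255))):
  hsv=cv2.cvtColor(c['img'],cv2.COLOR_BGR2HSV)
  for nm,lo,hi,z in(('yel',(18,120,90),(35,255,255),.04),('red',(0,150,60),(6,255,255),.06)):
    m=cv2.inRange(hsv,lo,hi); k=np.zeros_like(m);k[b[1]:b[3],b[0]:b[2]]=1
    N,_,st,ce=cv2.connectedComponentsWithStats(m*k)
    q=np.mean([ray(c,*ce[i],z)[:2] for i in range(1,N) if st[i,4]>4],0); a=dict(scene=(.5016,.2599),side=(.5034,.2617))[n];e=q-a
    print(n,nm,q.round(4),np.hypot(*e).round(4),np.degrees(np.arctan2(e[1],e[0])).round(1))
E
```

```text
[0.57130376 0.08323002 0.1545919 ] [ 0.24076112 -0.27765072 -0.61370902] 11.5
scene yel [0.528  0.1935] 0.0714 -68.3
scene red [0.5511 0.1309] 0.1381 -69.0
side yel [0.5283 0.1984] 0.068 -68.5
side red [0.5535 0.1331] 0.138 -68.7
```

View pics/s7.png

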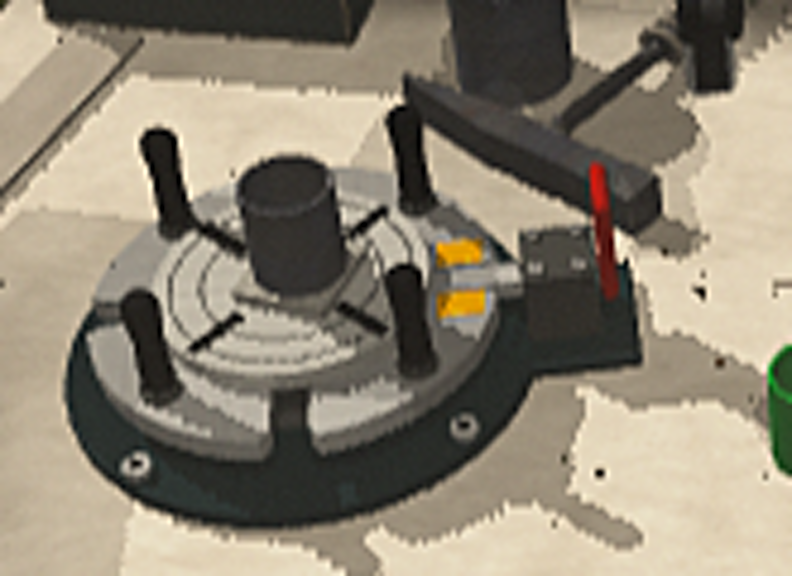

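The bar is through the marked slot with the tab 48 mm further in. I'll check the tube's centring numerically before handing in.

```bash
python3 - <<'E'
from h import *
import pickle
c=pickle.load(open('c0.pkl','rb'))['scene']
f=lambda u,v:(140+u/4.8,215+v/4.8)
for n,q,b in(('start',(268,178),(278,272)),('mid',(275,173),(286,265)),('end',(289,181),(298,272))):
    print(n,ray(c,*f(*q),.104)[:2]-[.5016,.2599],ray(c,*f(*b),.056)[:2]-[.5016,.2599])
E
```

```text
start [0.00459493 0.00576344] [-0.00365783  0.00576749]
mid [0.00842566 0.00406331] [0.00147841 0.0040398 ]
end [ 0.00447032 -0.00406096] [-0.00189543 -0.00302523]
```

```bash
python3 -c "
from rig import manip
print(manip.finish_job())"
```

```text
the job is handed in; nothing more can be done
None
```

The bar is home through the yellow-marked slot, and the job was handed in at about 11.5 s of robot time; no verdict was reported.

**What I did:** I pushed pin A clockwise with closed fingertips, turning the disc about 136°. Then I pushed the red tab until the bar met its stop, backed off and rose clear.

**Last checks:**
- **Slot:** it reads about -68.4° against a bar line of about -69°, less than 1 mm off at the slot.
- **Bar:** the tab moved in 48 mm. At the stop the TCP stalled and the force rose from 5 to about 14 N.
- **Tube:** it stands upright, about 4–6 mm from the axis. It was about 7 mm off at the start, on the other side, and was carried round with the disc. I did not measure the washer on its own.
- **Other things:** the hammer and green tube look unmoved in the last picture. I did not measure any of the loose things again after the moves.
- **Disagreement:** before the bar went in, the slot read -69.5°, so the bar shifted the disc by about 1° as it entered.

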